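# Tip the potatoes from the tipping tray into the dabba

## Robot

A 7-joint arm with a two-finger parallel gripper is mounted at the origin on the work surface. World frame = base frame: x ahead of the robot, y to its left, z up, the work surface at z = 0. Lengths are in m, angles in rad, forces in N, time in s.
With the tool pointing down it reaches from about 0.425 to 0.925 m from the base axis. Payload 6.8 kg.
Tool frame: the origin (TCP) lies midway between the tips of the shut fingers; the grasp point (between the pads) lies 19 mm behind it (bot.grip_point_offset is the distance from the TCP to the grasp point, in m); y points along the fingers, z is the direction in which the jaws open and shut, and the axes are right-handed (so a half turn about y gives the same grasp; the last joint's range is limited). The gripper opens to 85 mm and grips with 20 to 120 N. Pads are 22 mm wide; open, the fingers measure 114 mm over their backs; the gripper's body (76 mm by 85 mm) begins 54 mm behind the grasp point. The pads swing forward as they close: fully open they stand 13 mm farther back than shut.
Start: joints at [1.015, 0.477, 0.022, 1.555, -0.011, 1.109, -0.083], TCP at [0.292, -0.608, 0.231] pointing down, gripper open.
Joint ranges: [-2.96, 2.96], [-0.34, 2.1], [-1.41, 1.46], [0.24, 2.44], [-1.37, 4.51], [0.17, 1.92], [-2.96, 2.96]. Speed limits (rad/s): [2.39, 2.39, 3.14, 3.14, 3.14, 3.14, 3.14].

## Interface

Orientations are given as [roll, pitch, yaw] about the fixed x, y, z axes, in that order (R = Rz(yaw) Ry(pitch) Rx(roll)).
In Python, from cell import bot, optics, order gives the robot as it stands.
- The arm moves only by the tool servo_tool, never from a script. Its argument "deltas" is a list that holds one entry, the list of rows, each a list of 7 numbers: the shift along the tool's x, y, z in cm, then the turn, a rotation vector about the tool's x, y, z in rad, then the opening, from 0 (shut) to 1 (fully open). A call has 1 to 20 rows; each row is the pose to reach, as a shift and turn from the pose measured when the call began, along the tool's axes at that moment; what a row does not reach only later rows make up. A row lasts 1/8 s, in which the tool goes at most 62.5 mm and 10.7 degrees, less where a joint would pass 70% of its speed; a pose out of reach is approached as far as the arm can. A call with a gripper value outside its range is refused whole. The fingers move at their own pace and stop on an object; "grip_force" is the grip in N (left out, the last holds). Time passes only in rows, so rows that repeat a pose let the fingers close. It gives the time, the measured TCP pose, the force and the opening at its end, in the units of the state.
- bot.state(): the state, without advancing time (a new reading comes with each control period).
- optics.read_camera(name): name is "scene" or "top" or "wrist"; returns a dict with "image" (480x640x3 uint8, red, green, blue), "fx", "fy", "cx", "cy" (pixels), "R" (3x3) and "t" (3): a world point X has camera coordinates R X + t. Camera axes: x right, y down, z forward; pixel columns grow to the right and rows downward; lengths in m; the calibration is good to about 2 mm. A picture is of the moment at which its call begins. There is no depth.
- order.hand_in(): hands the job in, once; it reports no verdict.
The state is a dict: "time_s": time; "joint_pos": joint angles; "joint_velocities": joint speeds; "joint_torque": joint torques, N m; "position": TCP position; "ee_rot": TCP orientation; "wrist_force": force on the tool from outside, world axes, zero at the start; "wrist_torque": the same for the moment, N m; "gripper_width": finger opening in m.
Only numpy, scipy, OpenCV 4.12 (cv2) and the standard library are available. Lean on these libraries where they do the work, as an engineer would, in place of code of your own. Each camera call takes 0.05 s, during which the arm holds its last target. There are 200 camera calls.

## Task

Slide the open steel dabba along the ledge (do not lift it) until it stands in front of the wooden trestle, centred under the tray's pouring lip, then push the lever over so that the tray tips all five potatoes into the dabba. Ease the empty tray back down to level without letting it drop. Do not touch the potatoes with the gripper and leave the kettle, the glasses, the rolling stand and the pot holder where they are.

Things in the scene. Friction and masses are not known exactly. Their poses are not given: they have to be found in the camera images.
- stand: Wooden trestle, fixed to the ledge, 126 mm wide (along x), carrying the steel tipping tray. Origin on the ledge below the middle of the tray's hinge; z up, -y is the direction in which the tray pours, x runs along the hinge, which lies 150 mm up. Front faces of its legs at y = -10 mm; reaches back to y = +140 mm.
- tray (a joint): Tilt of the tray about its hinge, rad: 0 = level (at rest on its stop), grows as the back end rises, 0.9 = fully tipped (stop). No spring: when let go the tray falls back to 0 by its own weight, loaded or empty. The potatoes roll out between about 0.6 and 0.9 rad.
- lever_bar (a point): Middle of the steel cross bar, 12 mm thick, 67 mm long (stand x -98 to -165 mm), atop the lever rod outside the tray's robot-side wall. Level tray: at (-132, 75, 280) mm in the stand's frame. It circles the hinge at 150 mm radius: pushed along the stand's -y (5 to 10 N) it tips the tray, rising to 300 mm and ending at y = -55, 289 mm up. A pusher drawn back slowly is followed by the bar.
- dabba: Loose round open steel tin, outer diameter 190 mm, 90 mm high, wall 3 mm, floor 4 mm, 0.4 to 0.8 kg. Origin at the centre of its underside, z up. Starts on the ledge to the robot's right of the trestle. In place, its rim is close to or touching the legs' front faces, its centre on the tray's middle line: about (0, -115) mm in the stand's frame.
- kettle: Tall aluminium kettle, base diameter 144 mm, 210 mm high, loose. Origin at the centre of its underside. To be left alone.
- glass_tray: Round steel tray, 200 mm across, with four glasses standing on it, 89 mm high in all, loose. Origin at the centre of its underside. To be left alone.
- chakla: Small round wooden rolling stand on three feet, 210 mm across, 46 mm high, loose. Origin at the centre of its underside. To be left alone.
- pot_holder: Red silicone pot holder disc, 150 mm across, 7 mm thick, lying on the rolling stand. Origin at the centre of its underside. To be left alone.
- potato1: Potato, rigid, 66 mm long (its x axis) and 49 mm thick, about 85 g, one of five alike lying loose in the tray. Origin at its centre.
- potato2: Potato, rigid, 66 mm long (its x axis) and 49 mm thick, about 85 g, one of five alike lying loose in the tray. Origin at its centre.
- potato3: Potato, rigid, 66 mm long (its x axis) and 49 mm thick, about 85 g, one of five alike lying loose in the tray. Origin at its centre.
- potato4: Potato, rigid, 66 mm long (its x axis) and 49 mm thick, about 85 g, one of five alike lying loose in the tray. Origin at its centre.
- potato5: Potato, rigid, 66 mm long (its x axis) and 49 mm thick, about 85 g, one of five alike lying loose in the tray. Origin at its centre.
- tray_lip (a point): Middle of the tray's open pouring lip, which has only a 3.5 mm high bead. Level tray, in the stand's frame: lip at y = -50 mm, 40 mm beyond the legs; back wall at y = +175 mm; 176 mm wide (x -88 to +88); floor top 162 mm above the ledge, side and back walls up to 208 mm. Fully tipped, the lip comes down to about 115 mm. The point turns with the tray.
Things that resemble listed ones, but are neither listed nor needed, are in the scene too. What is shaped like the dabba but purple is not meant.

How it is judged:
By the outcome, as a careful person would: the job done as asked, in the order asked, and still so for the second after the job is handed in, with the robot touching nothing.
It also fails if it takes over 64 s, if anything falls off the work surface, if the arm or the gripper's body presses on something with over 40 N, if the wrist force passes 120 N, or if a joint passes its speed limit or range.

## Working session

There is one attempt and no reset: what is moved stays moved. The work goes in short steps, Python scripts to look and compute and a tool call to move; the robot and the scene stay as the last step left them, time stands still between calls to the robot, and variables do not carry over. Pictures are saved under pics/ and viewed, about 8 in all and at most 12, crops included, and the job is handed in when it is done.

Besides the shell and the picture viewer there is one more tool, called as name(argument=value, ...), one argument or row to a line, values as JSON. servo_tool: Moves the arm, as the interface text tells. Its arguments: {"type":"object","properties":{"deltas":{"type":"array"},"grip_force":{"type":"number"}},"required":["deltas"]}

```bash
mkdir -p pics; python3 - <<'E'
from cell import bot, optics
import cv2, numpy as np, pickle
for n in("scene","top"):
    c=optics.read_camera(n); cv2.imwrite(f"pics/{n}0.png",cv2.cvtColor(c["image"],cv2.COLOR_RGB2BGR))
    pickle.dump(c,open(f"{n}0.pkl","wb")); print(n,c["fx"],c["cx"],c["cy"],np.round(c["R"],3).tolist(),np.round(c["t"],3), np.round(-c["R"].T@c["t"],3))
s=bot.state(); print(s["position"],s["ee_rot"],s["gripper_width"],s["wrist_force"])
E
```

```text
scene 496.27891532557135 325.4761084644923 230.8710237719131 [[-0.869, 0.496, -0.005], [0.273, 0.472, -0.838], [-0.413, -0.729, -0.545]] [ 0.368 -0.034  1.66 ] [1.015 1.044 0.878]
top 468.4249443289901 314.8863666739692 239.1643709768785 [[-0.002, -1.0, -0.006], [-0.984, 0.003, -0.18], [0.18, 0.005, -0.984]] [0.097 0.491 1.329] [0.244 0.088 1.397]
[ 0.29201195 -0.60799265  0.23043856] [-1.57241739e+00 -1.33680972e-04 -2.69379247e+00] 0.08534083362211528 [-0.43152502 -0.45617732  0.3542195 ]
```

View pics/scene0.png

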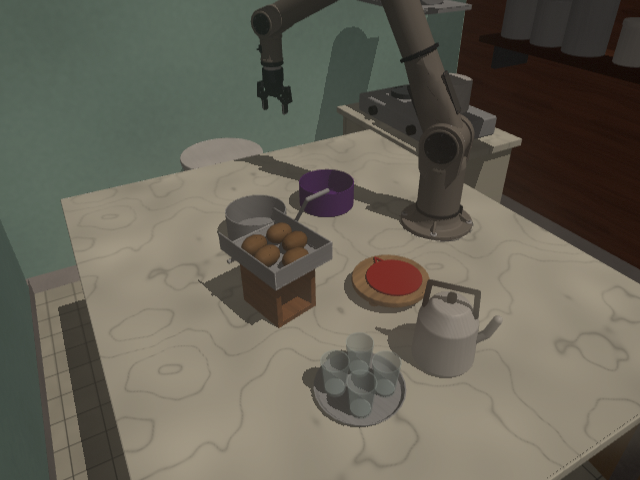

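View pics/top0.png

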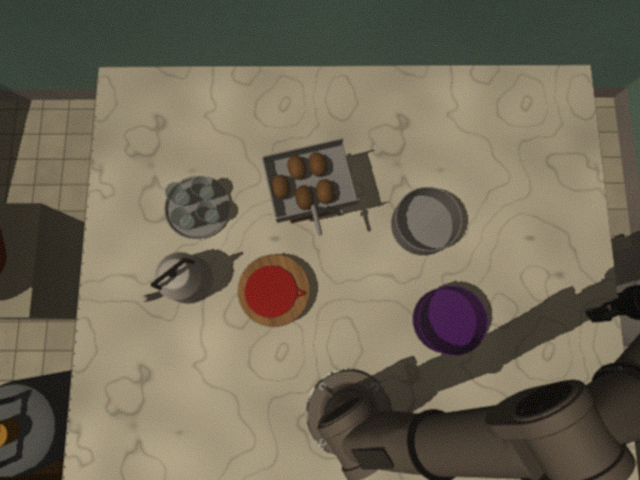

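The scene view shows the steel dabba at (255,218) behind the tray at (275,245), with the purple decoy at (327,192). The top view shows the tray at (310,180) pouring right, its lever bar at (317,220), and the dabba at (430,220). I'll enlarge the top view.

```bash
cat > h.py <<'E'
import numpy as np, cv2, pickle
def ray(c,u,v,z):
    d=c["R"].T@np.array([(u-c["cx"])/c["fx"],(v-c["cy"])/c["fy"],1.]); o=-c["R"].T@c["t"]
    return o+d*(z-o[2])/d[2]
def proj(c,X):
    p=c["R"]@np.asarray(X)+c["t"]; return np.array([c["fx"]*p[0]/p[2]+c["cx"],c["fy"]*p[1]/p[2]+c["cy"]])
def W(S,p): # stand (x,y,yaw), p in stand frame
    c,s=np.cos(S[2]),np.sin(S[2]); return np.array([S[0]+c*p[0]-s*p[1],S[1]+s*p[0]+c*p[1],p[2]])
E
python3 - <<'E'
from h import *
c=pickle.load(open("top0.pkl","rb")); im=cv2.cvtColor(c["image"],cv2.COLOR_RGB2BGR)
a=im[125:265,255:475]; a=cv2.resize(a,None,fx=3.6,fy=3.6,interpolation=cv2.INTER_CUBIC); a=cv2.convertScaleAbs(a,alpha=1.5)
cv2.imwrite("pics/crop1.png",a); print(a.shape)
E
```

```text
(504, 792, 3)
```

View pics/crop1.png

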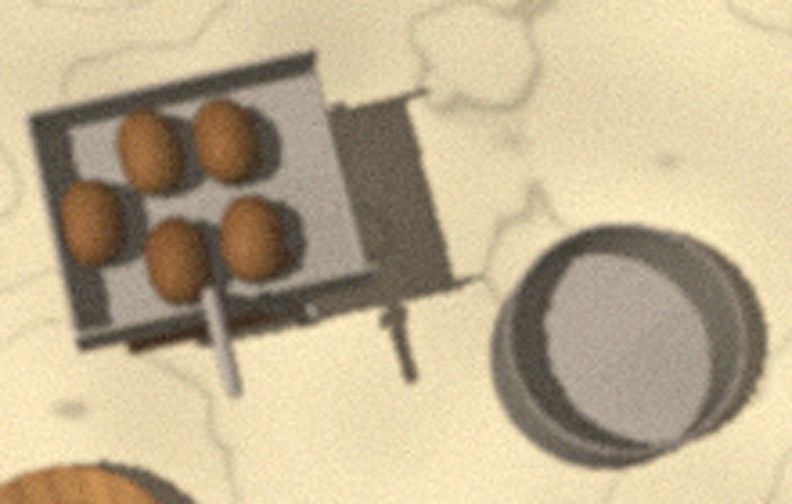

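The crop shows the tray's back corners at (30,117) and (80,346), its front ones near (313,55) and (372,272), the bar from (208,288) to (236,393), and the dabba's rim centred near (630,335).

```bash
python3 - <<'E'
from h import *
from scipy.optimize import least_squares
c=pickle.load(open("top0.pkl","rb"))
px=lambda u,v:((u+.5)/3.6-.5+255,(v+.5)/3.6-.5+125)
r=lambda u,v,z: ray(c,*px(u,v),z)
P=[((30,117),(.088,.175,.208)),((80,346),(-.088,.175,.208)),((313,53),(.088,-.05,.208)),((376,272),(-.088,-.05,.165)),((208,288),(-.098,.075,.286)),((237,393),(-.165,.075,.286))]
f=lambda S:np.concatenate([(W(S,m)-r(*p,m[2]))[:2] for p,m in P])
s=least_squares(f,[.7,.1,.2],loss="soft_l1",f_scale=.004); S=s.x; print("stand",S.round(4),(f(S)*1000).round(1))
# dabba: rim + base silhouette by fit of circle points
rim=np.array([r(u,v,.09)[:2] for u,v in [(625,225),(512,330),(760,330),(560,250),(640,447)]]) 
print("rim pts",rim.round(3).tolist())
base=np.array([r(u,v,0)[:2] for u,v in [(492,350),(503,400),(540,447),(600,467)]])
g=least_squares(lambda q:np.hypot(*(base-q).T)-.095,[.65,-.25]); print("base c",g.x.round(4),g.fun.round(4))
g=least_squares(lambda q:np.hypot(*(rim-q).T)-.095,[.65,-.25]); print("rim c",g.x.round(4),g.fun.round(4))
for n,p in dict(goal=(0,-.115,0),bar=(-.132,.075,.28),barend=(-.132,-.055,.289)).items(): print(n,W(S,p).round(3))
for n,(u,v,z) in dict(chakla=(275,290,.046),purple=(452,319,.09),).items(): print(n,ray(c,u,v,z).round(3))
E
```

```text
stand [0.6414 0.0468 0.2488] [-0.8  5.6  2.5  1.5  5.4 -2.3 -8.1  2.1 -5.1 -4.6  2.6 -1.7]
rim pts [[0.635, -0.233], [0.549, -0.139], [0.548, -0.336], [0.614, -0.18], [0.455, -0.236]]
base c [ 0.5463 -0.2323] [ 0.     -0.0006  0.001  -0.0006]
rim c [ 0.5439 -0.2387] [-0.0036  0.0046  0.0022 -0.0031 -0.0056]
goal [ 0.67  -0.065  0.   ]
bar [0.495 0.087 0.28 ]
barend [ 0.527 -0.039  0.289]
chakla [0.343 0.21  0.046]
purple [ 0.259 -0.281  0.09 ]
```

servo_tool(
  deltas=[
    [[-4,0.5,-1.5,0,0.02,0,1],[-8,1,-3,0,0.04,0,1],[-12,1.5,-4.5,0,0.06,0,1],[-16,2,-6,0,0.08,0,1],[-20,2.5,-7.5,0,0.1,0,1],[-24,3,-9,0,0.12,0,1],[-28,4,-10.5,0,0.14,0,1],[-32,5,-12,0,0.16,0,1],[-35,6,-13,0,0.18,0,1],[-37.2,7,-13.5,0,0.2,0,1],[-37.2,7,-13.5,0,0.2,0,1],[-37.2,7,-13.5,0,0.2,0,1]],
  ],
)

```text
time_s: 1.6
position: [0.5678, -0.3264, 0.1606]
ee_rot: [-1.572, -0.002, -2.895]
wrist_force: [-0.7, -0.3, 0.2]
gripper_width: 0.0851
```

```bash
python3 - <<'E'
from cell import bot, optics
from h import *
c=optics.read_camera("wrist"); t=optics.read_camera("top"); pickle.dump(c,open("w1.pkl","wb"))
s=bot.state(); print(s["time_s"],s["position"].round(4),s["ee_rot"],s["wrist_force"])
cv2.imwrite("pics/w1.png",np.hstack([cv2.cvtColor(i["image"],cv2.COLOR_RGB2BGR) for i in(c,t)])[:, :][::1,::1] if 0 else cv2.cvtColor(c["image"],cv2.COLOR_RGB2BGR))
for p in [(.546,-.234,.09),(.569,-.325,.09),s["position"]]: print(proj(c,p))
print(-c["R"].T@c["t"])
E
```

```text
1.7 [ 0.5677 -0.3268  0.1611] [-1.57143422e+00 -7.57470229e-04 -2.89585120e+00] [-0.53098598  0.2443142   1.08965795]
[172.13847735 256.22240931]
[319.78851245 256.13710411]
[322.09660921 311.56204541]
[ 0.64045711 -0.30855205  0.30351413]
```

View pics/w1.png

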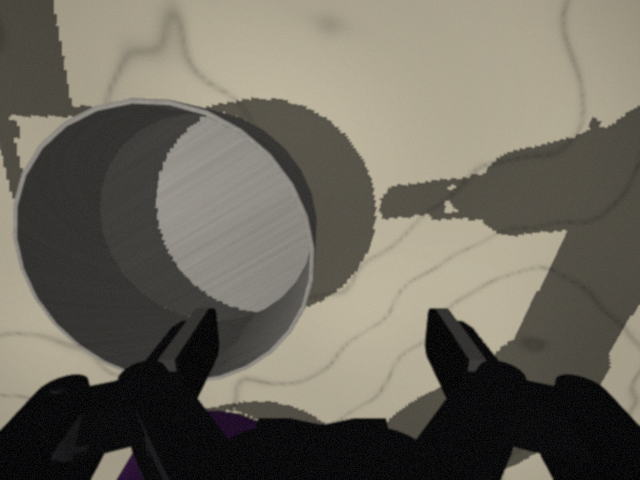

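The wrist view shows the rim spanning (15..314, 99..380), which is a little off the predicted centre.

```bash
python3 - <<'E'
from h import *
from scipy.optimize import least_squares
c=pickle.load(open("w1.pkl","rb"))
b=np.array([ray(c,u,v,.09)[:2] for u,v in [(15,225),(314,250),(140,99),(215,380),(60,128),(290,180),(35,310),(290,325)]])
g=least_squares(lambda q:np.hypot(*(b-q).T)-.095,[.55,-.23]); print(g.x.round(4),g.fun.round(4))
C=g.x; yaw=-2.895; z=np.array([-np.sin(yaw),np.cos(yaw)]); x=np.array([np.cos(yaw),np.sin(yaw)])
d=C+.0935*z-np.array([.5677,-.3268]); print("tool x,z cm",d@x*100,d@z*100)
E
```

```text
[ 0.5424 -0.2292] [-0.0029  0.0009  0.0001 -0.0007 -0.0015  0.0009  0.0026 -0.003 ]
tool x,z cm 0.06798174238236622 -0.729179904296099
```

servo_tool(
  deltas=[
    [[0,2,-0.4,0,0,0,1],[0,4,-0.7,0,0,0,1],[0,6,-0.7,0,0,0,1],[0,8,-0.7,0,0,0,1],[0,9.5,-0.7,0,0,0,1],[0,10.6,-0.7,0,0,0,1],[0,10.6,-0.7,0,0,0,1],[0,10.6,-0.7,0,0,0,0.6],[0,10.6,-0.7,0,0,0,0.3],[0,10.6,-0.7,0,0,0,0],[0,10.6,-0.7,0,0,0,0],[0,10.6,-0.7,0,0,0,0],[0,10.6,-0.7,0,0,0,0],[0,10.6,-0.7,0,0,0,0],[0,10.6,-0.7,0,0,0,0]],
  ],
  grip_force=40,
)

```text
time_s: 3.58
position: [0.566, -0.3198, 0.0553]
ee_rot: [-1.572, -0.001, -2.896]
wrist_force: [-1.8, 2.5, 4.4]
gripper_width: 0.0026
```

servo_tool(
  deltas=[
    [[-0.5,0,-0.3,0,0,0,0],[-1.5,0,-1,0,0,0,0],[-2.7,0,-1.8,0,0,0,0],[-4,0,-2.7,0,0,0,0],[-5.3,0,-3.5,0,0,0,0],[-6.6,0,-4.4,0,0,0,0],[-7.9,0,-5.3,0,0,0,0],[-9.2,0,-6.1,0,0,0,0],[-10.5,0,-7,0,0,0,0],[-11.8,0,-7.9,0,0,0,0],[-13.1,0,-8.7,0,0,0,0],[-14.4,0,-9.6,0,0,0,0],[-15.5,0,-10.3,0,0,0,0],[-16.1,0,-10.7,0,0,0,0],[-16.3,0,-10.8,0,0,0,0],[-16.3,0,-10.8,0,0,0,0]],
  ],
)

```text
time_s: 5.58
position: [0.6981, -0.1745, 0.0553]
ee_rot: [-1.572, -0.001, -2.895]
wrist_force: [-2.8, -1.3, 5.2]
gripper_width: 0.0028
```

```bash
python3 - <<'E'
from cell import bot, optics
from h import *
s=bot.state(); print(s["time_s"],s["position"].round(4),s["ee_rot"],s["wrist_force"],s["gripper_width"])
for n in("wrist","scene","top"):
    c=optics.read_camera(n); pickle.dump(c,open(n+"2.pkl","wb"))
c=pickle.load(open("scene2.pkl","rb")); im=cv2.cvtColor(c["image"],cv2.COLOR_RGB2BGR)
t=cv2.cvtColor(pickle.load(open("top2.pkl","rb"))["image"],cv2.COLOR_RGB2BGR)
w=cv2.cvtColor(pickle.load(open("wrist2.pkl","rb"))["image"],cv2.COLOR_RGB2BGR)
f=lambda a:cv2.convertScaleAbs(cv2.resize(a,(400,300),interpolation=cv2.INTER_CUBIC),alpha=1.4)
cv2.imwrite("pics/m2.png",np.vstack([np.hstack([f(im[160:340,180:420]),f(t[110:275,250:470])]),np.hstack([f(w),f(t)])]))
E
```

```text
5.575 [ 0.6981 -0.1745  0.0553] [-1.57230286e+00 -6.40593728e-04 -2.89529111e+00] [-2.80285391 -1.25238779  5.1536875 ] 0.0027729270521412684
```

View pics/m2.png

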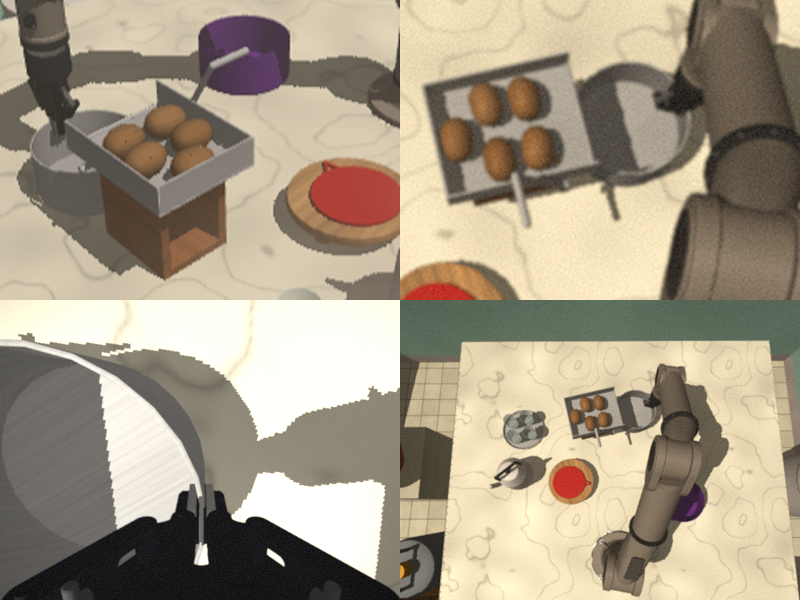

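The dabba is held by its far wall and sits just short of the legs. I'll take one enlarged scene crop to pin the trestle down at ledge level.

```bash
python3 - <<'E'
from h import *
im=cv2.cvtColor(pickle.load(open("scene2.pkl","rb"))["image"],cv2.COLOR_RGB2BGR)
a=cv2.convertScaleAbs(cv2.resize(im[200:330,190:340],None,fx=4.5,fy=4.5,interpolation=cv2.INTER_CUBIC),alpha=1.4); print(a.shape)
cv2.imwrite("pics/s2.png",a)
E
```

```text
(585, 675, 3)
```

View pics/s2.png

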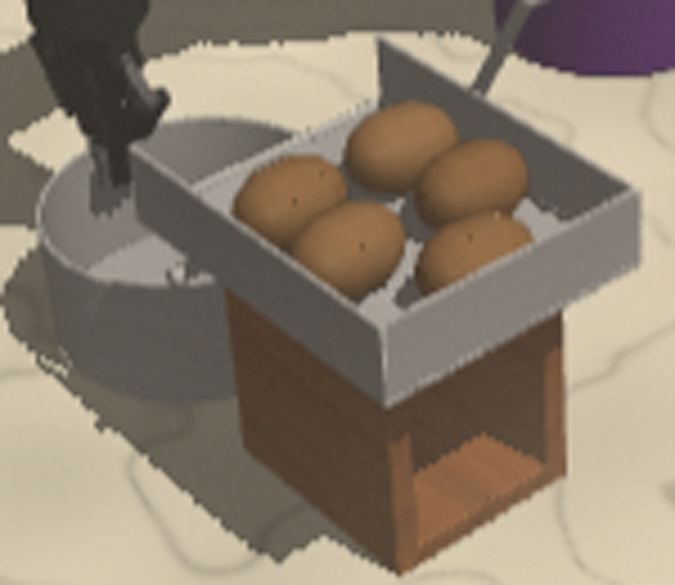

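```bash
python3 - <<'E'
from h import *
from scipy.optimize import least_squares
c=pickle.load(open("scene2.pkl","rb")); t=pickle.load(open("top0.pkl","rb"))
A=[((401,574),(63,140,0)),((565,475),(-63,140,0)),((245,447),(63,-10,0)),((133,150),(88,-50,208)),((384,333),(88,175,208)),((640,192),(-88,175,208)),((379,40),(-88,-50,208))]
B=[((30,117),(88,175,208)),((80,346),(-88,175,208)),((313,53),(88,-50,208)),((208,288),(-98,75,286)),((237,393),(-165,75,286))]
def f(S,a=1,b=1):
    o=[proj(c,W(S,np.array(m)/1e3))-[(u+.5)/4.5-.5+190,(v+.5)/4.5-.5+200] for (u,v),m in A]*a
    o+=[proj(t,W(S,np.array(m)/1e3))-[(u+.5)/3.6-.5+255,(v+.5)/3.6-.5+125] for (u,v),m in B]*b
    return np.concatenate(o)
for k in((1,1),(1,0),(0,1)):
    s=least_squares(f,[.64,.05,.25],args=k,loss="soft_l1"); S=s.x; print(k,S.round(4),f(S,*k).round(1))
    if k==(1,1): S0=S; np.save("S.npy",S)
S=S0; y=-2.895; z=np.array([-np.sin(y),np.cos(y)]); x=np.array([np.cos(y),np.sin(y)])
D=np.array([.6981,-.1745])-.0935*z; G=W(S,(0,-.115,0))[:2]
q=D-S[:2]; cs,sn=np.cos(S[2]),np.sin(S[2]); print("dabba in stand",cs*q[0]+sn*q[1],-sn*q[0]+cs*q[1])
print("D",D,"G",G,"tool x,z cm",(G-D)@x*100,(G-D)@z*100,"bar",W(S,(-.132,.075,.28)),"barend",W(S,(-.132,-.055,.289)))
# dabba rim by scene: project to check
C=[(38,215),(200,118),(60,265)]
for u,v in C:
    p=ray(c,(u+.5)/4.5-.5+190,(v+.5)/4.5-.5+200,.09)[:2]; print(np.hypot(*(p-D)))
E
```

```text
(1, 1) [0.6417 0.0469 0.2376] [ 0.4  0.9  1.3 -0.4 -0.1  0.4 -0.9 -0.9  0.1 -1.1  0.9 -0.9  0.4 -1.4
 -1.9 -0.6 -1.1 -1.7  1.2 -1.9  1.3  1.7 -0.2 -1.3]
(1, 0) [0.643  0.0481 0.2355] [ 0.1  1.4  1.   0.1 -0.4  0.8 -1.2 -0.6 -0.4 -0.6  0.6 -0.4  0.3 -1. ]
(0, 1) [0.6389 0.0465 0.2367] [-1.8  0.4 -1.1 -0.6  1.4 -0.9  1.4  2.8 -0.1 -0.2]
dabba in stand 0.001823312561826565 -0.13498765945716684
D [ 0.67527655 -0.08382839] G [ 0.6688007  -0.06483118] tool x,z cm 0.16427127965667623 -2.0003312074298623 bar [0.49579475 0.08876877 0.28      ] barend [ 0.52638797 -0.03758017  0.289     ]
0.0953760602187635
0.09376132057837647
0.09857352533536334
```

servo_tool(
  deltas=[
    [[0,0,-0.3,0,0,0,0],[0.1,0,-0.8,0,0,0,0],[0.2,0,-1.4,0,0,0,0],[0.2,0,-1.9,0,0,0,0],[0.2,0,-2.3,0,0,0,0],[0.2,0,-2.3,0,0,0,0],[0.2,0,-2.3,0,0,0,0],[0.2,0,-2.3,0,0,0,0.2],[0.2,0,-2.3,0,0,0,0.5],[0.2,0,-2.3,0,0,0,0.5],[0.2,0,-2.3,0,0,0,0.5],[0.2,0,-2.3,0,0,0,0.5]],
  ],
)

```text
time_s: 7.22
position: [0.6905, -0.1527, 0.0553]
ee_rot: [-1.572, -0.0, -2.896]
wrist_force: [-0.3, -0.8, 0.8]
gripper_width: 0.0424
```

servo_tool(
  deltas=[
    [[0,-1,0,0,0,0,0.5],[0,-3,0,0,0,0,0.5],[0,-6,0,0,0,0,0.5],[0,-10,0,0,0,0,0.5],[0,-14,0,0,0,0,0.5],[0,-18,0,0,0,0,0.5],[0,-22,0,0,0,0,0.5],[0,-26,0,0,0,0,0.5],[0,-30,0,0,0,0,0],[0,-32,0,0,0,0,0],[0,-32,0,0,0,0,0]],
  ],
)

```text
time_s: 8.6
position: [0.6914, -0.1533, 0.3791]
ee_rot: [-1.57, 0.005, -2.896]
wrist_force: [0.4, -0.1, -0.1]
gripper_width: 0.0
```

```bash
python3 - <<'E'
from cell import bot, optics
from h import *
s=bot.state(); S=np.load("S.npy"); print(s["time_s"],s["position"].round(4),s["ee_rot"],s["wrist_force"].round(1))
yaw=s["ee_rot"][2]; x=np.array([np.cos(yaw),np.sin(yaw)]);z=np.array([-np.sin(yaw),np.cos(yaw)])
for p in [(-.142,.125,0),(-.142,.075,0)]:
    g=W(S,p)[:2]; d=g-s["position"][:2]; print(p,g,"tool x,z cm",d@x*100,d@z*100)
i=[]
for n in("top","scene"):
    c=optics.read_camera(n); pickle.dump(c,open(n+"3.pkl","wb")); i.append(cv2.cvtColor(c["image"],cv2.COLOR_RGB2BGR))
f=lambda a:cv2.convertScaleAbs(cv2.resize(a,(400,300),interpolation=cv2.INTER_CUBIC),alpha=1.4)
cv2.imwrite("pics/m3.png",np.hstack([f(i[1][160:340,180:420]),f(i[0][110:275,250:470])]))
E
```

```text
8.6 [ 0.6914 -0.1533  0.3791] [-1.57027361  0.00481737 -2.89556637] [ 0.4 -0.1 -0.1]
(-0.142, 0.125, 0) [0.47430897 0.13501119] tool x,z cm 14.035712469208871 -33.25313975254654
(-0.142, 0.075, 0) [0.4860756  0.08641544] tool x,z cm 14.078039918643185 -28.253318917054095
```

View pics/m3.png

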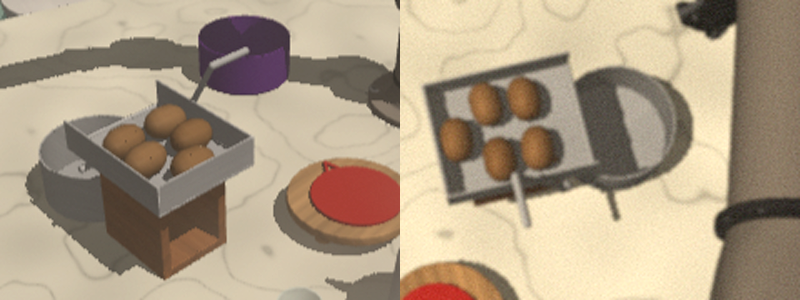

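The dabba stands in front of the legs, under the lip and centred on the tray. Next I move behind the lever bar.

servo_tool(
  deltas=[
    [[1,0,-2,0,0,0,0],[3,0,-6,0,0,0,0],[5,0,-11,0,0,0,0],[7,0,-16,0,0,0,0],[9,0,-21,0,0,0,0],[11,0,-26,0,0,0,0],[13,0,-30,0,0,0,0],[14,0,-33,0,0,0,0],[14,0,-34,0,0,0,0],[14,0,-34,0,0,0,0],[14,3,-34,0,0,0,0],[14,6,-34,0,0,0,0],[14,9,-34,0,0,0,0],[14,11.5,-34,0,0,0,0],[14,12.4,-34,0,0,0,0],[14,12.4,-34,0,0,0,0]],
  ],
)

```text
time_s: 10.7
position: [0.472, 0.1418, 0.2517]
ee_rot: [-1.572, -0.002, -2.897]
wrist_force: [1.4, 0.6, 0.3]
gripper_width: -0.0002
```

```bash
python3 - <<'E'
from cell import bot, optics
from h import *
s=bot.state(); S=np.load("S.npy"); print(s["time_s"],s["position"].round(4),s["ee_rot"],s["wrist_force"].round(1))
p=s["position"]; q=p[:2]-S[:2]; cs,sn=np.cos(S[2]),np.sin(S[2]); print("tcp in stand",cs*q[0]+sn*q[1],-sn*q[0]+cs*q[1])
i=[]
for n in("top","wrist"):
    c=optics.read_camera(n); i.append(cv2.cvtColor(c["image"],cv2.COLOR_RGB2BGR))
f=lambda a:cv2.convertScaleAbs(cv2.resize(a,(400,300),interpolation=cv2.INTER_CUBIC),alpha=1.4)
cv2.imwrite("pics/m4.png",np.hstack([f(i[1]),f(i[0][110:275,250:470])]))
E
```

```text
10.7 [0.472  0.1418 0.2517] [-1.57220733e+00 -1.58647547e-03 -2.89680952e+00] [1.4 0.6 0.3]
tcp in stand -0.1426672701894282 0.13219042715861662
```

View pics/m4.png

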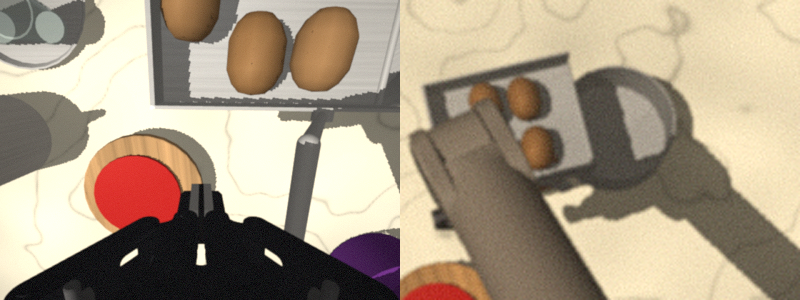

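The fingers are shut and behind the bar, clear of the tray wall. Now I push slowly.

servo_tool(
  deltas=[
    [[0,0,0.8,0,0,0,0],[0,0,1.6,0,0,0,0],[0,0,2.3,0,0,0,0],[0,0,2.8,0,0,0,0],[0,0,3.2,0,0,0,0],[0,0,3.6,0,0,0,0],[0,0,4,0,0,0,0],[0,0,4.4,0,0,0,0],[0,0,4.8,0,0,0,0],[0,0,5.2,0,0,0,0],[0,0,5.6,0,0,0,0],[0,0,6,0,0,0,0],[0,0,6.4,0,0,0,0],[0,0,6.8,0,0,0,0],[0,0,7.2,0,0,0,0],[0,0,7.6,0,0,0,0],[0,0,8,0,0,0,0],[0,0,8.4,0,0,0,0],[0,0,8.7,0,0,0,0],[0,0,9,0,0,0,0]],
  ],
)

```text
time_s: 13.3
position: [0.4953, 0.0613, 0.2626]
ee_rot: [-1.577, 0.009, -2.892]
wrist_force: [-33.0, 9.4, 70.6]
gripper_width: -0.0001
```

The force is 70 N upward, so the rising bar is probably pressing against the knuckles above the pads. I'll raise the tool.

servo_tool(
  deltas=[
    [[0,-0.5,0,0,0,0,0],[0,-1,0,0,0,0,0]],
  ],
)

```text
time_s: 13.55
position: [0.4955, 0.062, 0.2734]
ee_rot: [-1.578, 0.011, -2.891]
wrist_force: [-0.4, 2.1, -1.8]
gripper_width: 0.0
```

```bash
python3 - <<'E'
from cell import bot, optics
from h import *
s=bot.state(); S=np.load("S.npy"); print(s["time_s"],s["position"].round(4),s["ee_rot"].round(3),s["wrist_force"].round(1),s["wrist_torque"].round(2))
p=s["position"]; q=p[:2]-S[:2]; cs,sn=np.cos(S[2]),np.sin(S[2]); print("tcp in stand",cs*q[0]+sn*q[1],-sn*q[0]+cs*q[1])
i=[]
for n in("scene","wrist"):
    c=optics.read_camera(n); pickle.dump(c,open(n+"5.pkl","wb")); i.append(cv2.cvtColor(c["image"],cv2.COLOR_RGB2BGR))
f=lambda a:cv2.convertScaleAbs(cv2.resize(a,(400,300),interpolation=cv2.INTER_CUBIC),alpha=1.4)
cv2.imwrite("pics/m5.png",np.hstack([f(i[0][150:300,220:420]),f(i[1])]))
E
```

```text
13.55 [0.4955 0.062  0.2734] [-1.578  0.011 -2.891] [-0.4  2.1 -1.8] [ 0.39 -0.02  0.01]
tcp in stand -0.13859131344549794 0.049046583793888654
```

View pics/m5.png

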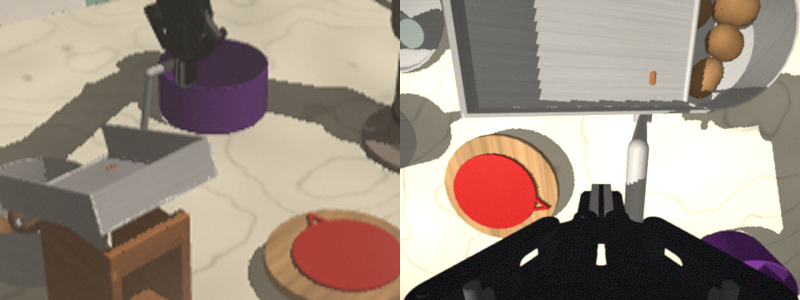

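The tray is tilted part way and looks empty, and potatoes are visible in the dabba. I'll count them before continuing.

```bash
python3 - <<'E'
from cell import optics
from h import *
i={n:cv2.cvtColor(optics.read_camera(n)["image"],cv2.COLOR_RGB2BGR) for n in("top","scene","wrist")}
f=lambda a:cv2.convertScaleAbs(cv2.resize(a,(400,300),interpolation=cv2.INTER_CUBIC),alpha=1.5)
cv2.imwrite("pics/m6.png",np.vstack([np.hstack([f(i["top"][120:255,280:460]),f(i["scene"][190:295,200:340])]),np.hstack([f(i["wrist"][0:240,320:640]),f(i["top"])])]))
E
```

```text
(no output)
```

View pics/m6.png

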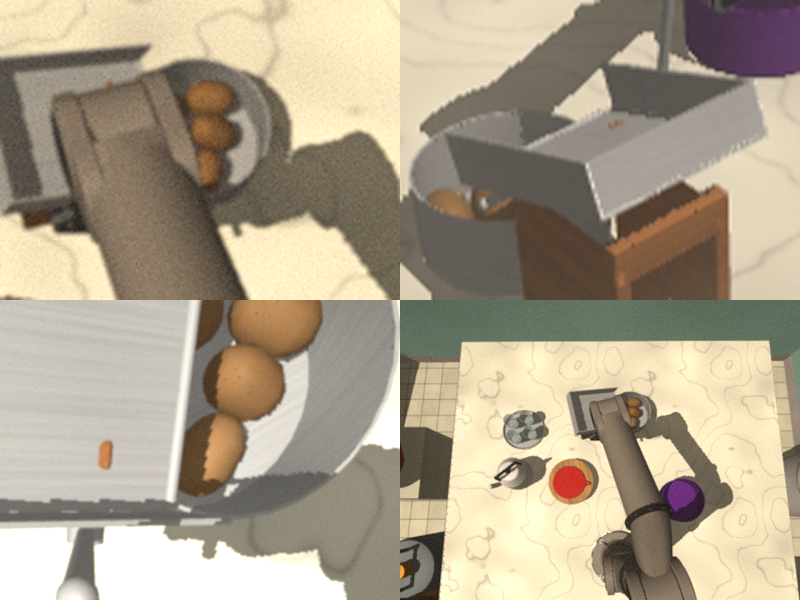

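Three potatoes are plain in the dabba and a fourth is partly under the lip. A small orange spot shows on the tray floor at wrist (403,123). I'll triangulate the bar end and the spot.

```bash
python3 - <<'E'
from cell import bot
from h import *
S=np.load("S.npy"); w=pickle.load(open("wrist5.pkl","rb")); c=pickle.load(open("scene5.pkl","rb"))
K=lambda c:np.array([[c["fx"],0,c["cx"]],[0,c["fy"],c["cy"]],[0,0,1]])@np.c_[c["R"],c["t"]]
cs,sn=np.cos(S[2]),np.sin(S[2])
def tri(a,b):
    X=cv2.triangulatePoints(K(w),K(c),np.array(a,float),np.array(b,float)).ravel(); X=X[:3]/X[3]; q=X[:2]-S[:2]
    print(np.round([cs*q[0]+sn*q[1],-sn*q[0]+cs*q[1],X[2]],4), proj(w,X)-a, proj(c,X)-b)
tri((379,229),(295,186.5)); tri((403,123),(276,233.5))
# orange/brown mask of spot in wrist & exact pos
for n,k in(("w",w),("s",c)):
    h=cv2.cvtColor(k["image"],cv2.COLOR_RGB2HSV); m=cv2.inRange(h,(4,110,50),(18,255,255))
    N,_,st,ce=cv2.connectedComponentsWithStats(m); print(n,[(st[i].tolist(),ce[i].round(1).tolist()) for i in range(1,N) if st[i][4]>15])
E
```

```text
[-0.0962  0.0299  0.2977] [-2.87450118  3.80162407] [-0.3384887   0.05357224]
[-0.0541 -0.005   0.1604] [-0.50285703  0.46866654] [-0.09702022 -0.01357326]
w [([463, 0, 113, 158, 8684], [513.5, 64.5]), ([399, 115, 10, 21, 171], [403.8, 124.8]), ([72, 215, 182, 166, 10237], [171.4, 281.7]), ([215, 323, 13, 9, 78], [220.6, 327.9])]
s [([605, 50, 9, 6, 42], [609.2, 52.6]), ([352, 255, 77, 51, 1341], [386.9, 281.8]), ([210, 257, 16, 9, 91], [217.7, 260.9]), ([271, 256, 45, 71, 1550], [293.4, 289.8])]
```

The bar is at tilt of about 0.32 and still against the finger. The spot lies at the leg top, (-54,-5,160) in the stand's frame, so it is the wooden hinge post showing. I'll continue to the full tip with the tool higher so the bar stays on the pads.

servo_tool(
  deltas=[
    [[0,-0.4,0,0,0,0,0],[0,-0.7,0.2,0,0,0,0],[0,-0.7,0.6,0,0,0,0],[0,-0.7,1.1,0,0,0,0],[0,-0.8,1.6,0,0,0,0],[0,-0.8,2.1,0,0,0,0],[0,-0.8,2.6,0,0,0,0],[0,-0.8,3.1,0,0,0,0],[0,-0.8,3.6,0,0,0,0]],
  ],
)

```text
time_s: 14.92
position: [0.504, 0.0257, 0.2795]
ee_rot: [-1.577, 0.008, -2.892]
wrist_force: [-0.3, 1.3, 1.3]
gripper_width: 0.0002
```

servo_tool(
  deltas=[
    [[0,0,0.5,0,0,0,0],[0,0,1,0,0,0,0],[0,0,1.5,0,0,0,0],[0,0.1,2,0,0,0,0],[0,0.2,2.5,0,0,0,0],[0,0.3,3,0,0,0,0],[0,0.4,3.4,0,0,0,0],[0,0.5,3.8,0,0,0,0],[0,0.5,4.1,0,0,0,0],[0,0.5,4.4,0,0,0,0],[0,0.5,4.4,0,0,0,0]],
  ],
)

```text
time_s: 16.3
position: [0.515, -0.0171, 0.2743]
ee_rot: [-1.577, 0.008, -2.892]
wrist_force: [-0.5, 1.5, -0.1]
gripper_width: -0.0
```

```bash
python3 - <<'E'
from cell import bot, optics
from h import *
s=bot.state(); S=np.load("S.npy"); print(s["time_s"],s["position"].round(4),s["ee_rot"].round(3),s["wrist_force"].round(1))
p=s["position"]; q=p[:2]-S[:2]; cs,sn=np.cos(S[2]),np.sin(S[2]); print("tcp in stand",cs*q[0]+sn*q[1],-sn*q[0]+cs*q[1])
i={n:cv2.cvtColor(optics.read_camera(n)["image"],cv2.COLOR_RGB2BGR) for n in("top","scene","wrist")}
f=lambda a:cv2.convertScaleAbs(cv2.resize(a,(400,300),interpolation=cv2.INTER_CUBIC),alpha=1.5)
cv2.imwrite("pics/m7.png",np.vstack([np.hstack([f(i["top"][120:255,280:460]),f(i["scene"][160:310,200:400])]),np.hstack([f(i["wrist"]),f(i["top"])])]))
E
```

```text
16.3 [ 0.515  -0.0171  0.2743] [-1.577  0.008 -2.892] [-0.5  1.5 -0.1]
tcp in stand -0.13821017605766842 -0.03246701656669397
```

View pics/m7.png

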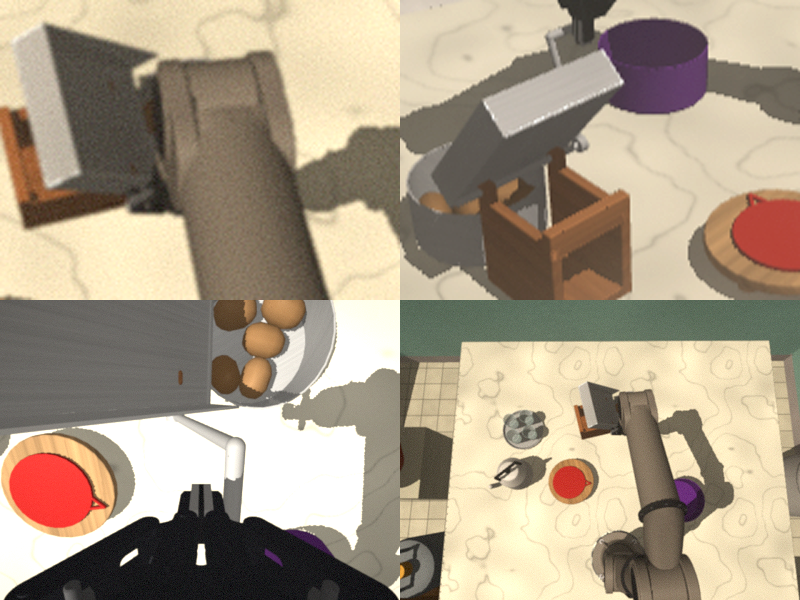

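The wrist view shows all five potatoes in the dabba and the tray is practically at its stop. I'll draw back slowly, following the bar's arc.

servo_tool(
  deltas=[
    [[0,0,-0.2,0,0,0,0],[0,-0.1,-0.5,0,0,0,0],[0,-0.1,-0.9,0,0,0,0],[0,-0.2,-1.3,0,0,0,0],[0,-0.2,-1.7,0,0,0,0],[0,-0.3,-2.1,0,0,0,0],[0,-0.3,-2.5,0,0,0,0],[0,-0.4,-2.9,0,0,0,0],[0,-0.4,-3.3,0,0,0,0],[0,-0.5,-3.7,0,0,0,0],[0,-0.5,-4.1,0,0,0,0],[0,-0.6,-4.5,0,0,0,0],[0,-0.6,-4.9,0,0,0,0],[0,-0.6,-5.3,0,0,0,0],[0,-0.6,-5.7,0,0,0,0],[0,-0.5,-6.1,0,0,0,0],[0,-0.5,-6.5,0,0,0,0],[0,-0.4,-6.9,0,0,0,0],[0,-0.4,-7.2,0,0,0,0],[0,-0.3,-7.5,0,0,0,0]],
  ],
)

```text
time_s: 18.95
position: [0.4965, 0.0561, 0.2779]
ee_rot: [-1.577, 0.009, -2.892]
wrist_force: [-0.3, 3.5, 1.6]
gripper_width: 0.0003
```

servo_tool(
  deltas=[
    [[0,0.1,-0.3,0,0,0,0],[0,0.2,-0.6,0,0,0,0],[0,0.2,-0.9,0,0,0,0],[0,0.3,-1.2,0,0,0,0],[0,0.3,-1.5,0,0,0,0],[0,0.4,-1.8,0,0,0,0],[0,0.5,-2.1,0,0,0,0],[0,0.5,-2.4,0,0,0,0],[0,0.6,-2.7,0,0,0,0],[0,0.7,-3,0,0,0,0],[0,0.8,-3.2,0,0,0,0],[0,0.9,-3.4,0,0,0,0],[0,1,-3.6,0,0,0,0],[0,1,-3.8,0,0,0,0],[0,1.1,-4,0,0,0,0],[0,1.2,-4.2,0,0,0,0],[0,1.3,-4.4,0,0,0,0],[0,1.4,-4.6,0,0,0,0],[0,1.4,-4.8,0,0,0,0],[0,1.5,-5,0,0,0,0]],
  ],
)

```text
time_s: 21.45
position: [0.4842, 0.1048, 0.2633]
ee_rot: [-1.577, 0.009, -2.892]
wrist_force: [-0.2, 2.5, -1.6]
gripper_width: 0.0
```

servo_tool(
  deltas=[
    [[0,0,-0.2,0,0,0,0],[0,0,-0.4,0,0,0,0],[0,0,-0.6,0,0,0,0],[0,0,-0.8,0,0,0,0],[0,0,-1.2,0,0,0,0],[0,0,-2,0,0,0,0],[0,0,-3,0,0,0,0],[0,-1,-3.5,0,0,0,0],[0,-4,-3.5,0,0,0,0],[0,-8,-3.5,0,0,0,0],[0,-12,-3.5,0,0,0,0],[0,-14,-3.5,0,0,0,0],[0,-14,-3.5,0,0,0,0]],
  ],
)

```text
time_s: 23.08
position: [0.4753, 0.1381, 0.4056]
ee_rot: [-1.578, 0.013, -2.892]
wrist_force: [-0.5, -0.6, -0.2]
gripper_width: 0.0002
```

```bash
python3 - <<'E'
from cell import bot, optics
from h import *
s=bot.state(); print(s["time_s"],s["wrist_force"].round(1))
c=optics.read_camera("scene"); a=c["image"].astype(int); b=pickle.load(open("scene3.pkl","rb"))["image"].astype(int); z=pickle.load(open("scene0.pkl","rb"))["image"].astype(int)
g=lambda x:cv2.GaussianBlur(x.astype(np.float32).mean(2),(5,5),0)
d3=abs(g(a)-g(b));d0=abs(g(a)-g(z))
for n,(y0,y1,x0,x1) in dict(traybackwall=(250,288,275,331),trestle=(270,322,243,315),dabba=(200,260,200,240),lever=(185,220,292,330),chakla=(255,308,350,430),kettle=(280,375,412,505),glasses=(333,425,312,405)).items(): print(n,"vs3",np.percentile(d3[y0:y1,x0:x1],[50,95]).round(1),"vs0",np.percentile(d0[y0:y1,x0:x1],[50,95]).round(1))
t=optics.read_camera("top"); w=optics.read_camera("wrist")
for n,k in(("top",t),("wrist",w),("scene",c)):
    h=cv2.cvtColor(k["image"],cv2.COLOR_RGB2HSV); m=cv2.inRange(h,(5,110,40),(18,255,255))
    N,_,st,ce=cv2.connectedComponentsWithStats(m); print(n,[(st[i].tolist()) for i in range(1,N) if st[i][4]>25])
E
```

```text
23.075 [-0.5 -0.6 -0.2]
traybackwall vs3 [ 0.8 46.2] vs0 [ 1.6 47.8]
trestle vs3 [0.4 1.1] vs0 [1. 2.]
dabba vs3 [ 0.7 70.4] vs0 [ 5.8 57.6]
lever vs3 [ 0.7 12.1] vs0 [1.1 9.7]
chakla vs3 [0.6 1.1] vs0 [0.8 1.2]
kettle vs3 [0.9 1.3] vs0 [0.9 1.3]
glasses vs3 [0.9 1.2] vs0 [0.9 1.3]
top [[357, 157, 29, 50, 753], [350, 163, 13, 15, 101], [0, 237, 6, 16, 35], [0, 252, 6, 18, 42], [238, 255, 72, 72, 1841], [0, 418, 20, 29, 321], [37, 461, 25, 14, 119]]
wrist [[452, 0, 8, 9, 68], [497, 23, 72, 129, 3923], [439, 123, 9, 9, 72], [184, 195, 138, 131, 6369], [293, 279, 10, 7, 54]]
scene [[482, 26, 19, 7, 49], [467, 32, 12, 10, 73], [467, 42, 23, 9, 59], [605, 49, 10, 7, 51], [465, 56, 175, 209, 7618], [601, 97, 16, 13, 40], [545, 118, 47, 20, 194], [619, 175, 21, 10, 44], [592, 184, 21, 11, 37], [352, 255, 77, 51, 1302], [211, 257, 15, 9, 89], [277, 277, 38, 50, 696], [589, 452, 32, 27, 419]]
```

```bash
python3 - <<'E'
from cell import optics
from h import *
S=np.load("S.npy")
g=lambda x:cv2.GaussianBlur(x.astype(np.float32).mean(2),(3,3),0)
a=g(optics.read_camera("scene")["image"]); b=g(pickle.load(open("scene3.pkl","rb"))["image"])
for r in(210,214,218,222,226): print(r,"now",a[r,192:224:2].astype(int).tolist(),"\n    was",b[r,192:224:2].astype(int).tolist())
T=optics.read_camera("top"); t=g(T["image"]); t3=g(pickle.load(open("top3.pkl","rb"))["image"])
for r in(165,175,185,195): print("top",r,t[r,375:425:2].astype(int).tolist(),"\n   was",t3[r,375:425:2].astype(int).tolist())
for y in(-.115,-.105): print([proj(T,W(S,(.095*np.cos(k),y+.095*np.sin(k),.09))).round(0).tolist() for k in(-1.57,-1.2,-2,0)])
E
```

```text
210 now [140, 139, 136, 135, 134, 135, 137, 138, 138, 138, 138, 138, 139, 139, 139, 140] 
    was [91, 113, 117, 130, 129, 134, 137, 138, 138, 138, 138, 139, 139, 140, 140, 141]
214 now [138, 138, 138, 137, 137, 137, 136, 136, 136, 136, 137, 137, 138, 138, 138, 139] 
    was [139, 138, 138, 138, 138, 137, 137, 136, 137, 137, 137, 138, 138, 138, 139, 139]
218 now [137, 137, 137, 136, 136, 136, 136, 136, 137, 137, 138, 139, 139, 139, 140, 140] 
    was [138, 137, 137, 136, 136, 137, 137, 137, 138, 138, 138, 139, 139, 140, 140, 141]
222 now [136, 136, 136, 136, 136, 136, 137, 137, 138, 138, 139, 140, 140, 141, 141, 134] 
    was [137, 136, 136, 136, 137, 137, 137, 138, 139, 139, 140, 140, 141, 141, 142, 142]
226 now [136, 136, 136, 136, 137, 137, 138, 139, 139, 140, 141, 139, 112, 84, 72, 72] 
    was [136, 136, 137, 137, 137, 138, 139, 139, 140, 141, 142, 142, 143, 143, 144, 144]
top 165 [70, 70, 67, 62, 55, 48, 52, 68, 77, 76, 80, 84, 76, 62, 64, 72, 110, 144, 150, 149, 149, 150, 149, 149, 150] 
   was [120, 119, 118, 121, 119, 112, 94, 79, 78, 79, 80, 88, 77, 64, 62, 73, 114, 148, 15
[... 181 characters left out ...]
116, 117, 116, 116, 115, 95, 77, 77, 83, 84, 64, 64, 66, 72, 125, 157, 158, 157, 159, 158, 159]
top 185 [50, 45, 47, 65, 91, 109, 112, 113, 113, 112, 96, 72, 59, 57, 61, 64, 60, 60, 80, 89, 76, 74, 71, 70, 68] 
   was [66, 101, 117, 116, 113, 115, 114, 115, 116, 116, 97, 76, 86, 71, 62, 63, 62, 66, 125, 160, 163, 164, 162, 163, 163]
top 195 [68, 58, 46, 47, 52, 89, 113, 105, 96, 80, 61, 62, 64, 65, 65, 66, 68, 66, 67, 65, 68, 69, 68, 68, 69] 
   was [54, 61, 98, 117, 116, 115, 116, 116, 114, 107, 84, 71, 66, 66, 67, 81, 120, 157, 161, 161, 161, 163, 163, 164, 162]
[[401.0, 169.0], [396.0, 158.0], [402.0, 182.0], [361.0, 146.0]]
[[398.0, 169.0], [393.0, 159.0], [399.0, 183.0], [358.0, 147.0]]
```

```bash
python3 -c "
from cell import order; print(order.hand_in())"
```

```text
the job is handed in; nothing more can be done
None
```

All five potatoes are in the dabba, the empty tray is back down at level, and the job is handed in at about 23 s. There is one concern: the first push drew a brief overload, described below.

- **Dabba:** I gripped the dabba by its wall and slid it along the ledge to about (0, -112) mm in the trestle's frame. Its outline in the top view was unchanged after the tipping.
- **Tipping:** I pushed the lever to the tray's stop, or within a few millimetres of it. The wrist view then showed all five potatoes in the dabba and an empty tray.
- **Return:** I eased the tray down over about 5 s, with 2 to 4 N still on the finger. In the last images the lever region looked the same as before the push.
- **Left alone:** the kettle, the glasses, and the rolling stand with its pot holder showed no change in the last scene image.

**Overload:** during the first push the rising bar caught part of the gripper, probably the knuckles above the pads. The wrist force reached about 78 N, with 71 N of it upward. That is under the 120 N wrist limit, but if it was the gripper's body that was touched, it would exceed the 40 N limit. I raised the tool and the force fell to a few newtons. The potatoes had already rolled out by then, with the tray at about 0.32 rad, earlier than the 0.6 rad expected.

**Unresolved checks:** image differences remained around the dabba and the tray's back wall in the last comparison. I put these down to the arm's shadow and the missing potatoes, but could not view another picture to confirm.

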